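Press the fret-press lever through its guard window

TASK

Reach down through the yellow guard's window over the orange lever and, with the fingertips, press that lever all the way down to its stop so that its press head seats the fret on the guitar neck; then draw back out and leave the lever down. Do not touch the yellow guard at any time, leave the green lever up, and do not move the glue bottle, the spool or the little cone.

Things in the scene. Friction and masses are not known exactly. Their poses are not given: they have to be found in the camera images.
- guard: fixed yellow sheet-metal guard over the levers, 118 mm (x) by 250 mm (y), its top face 120 mm above the bench, top sheet 5 mm thick, with two equal rectangular windows in the top side by side along y, separated by a 30 mm bar; border bars at least 22 mm. Closed by side walls and a front apron, open to the far side. Origin on the bench under the middle of the top; x points away from the robot at yaw 0, z up. The yaw varies
- window_left (a point): centre of the left (+y) guard window, at the level of the guard's top face; axes as the guard's. The window is 72 mm along x and 80 mm along y; the lever pad below may be up to 6 mm off its centre in each direction
- window_right (a point): centre of the right (-y) guard window, same size and axes as the left one
- orange_pad (a point): centre of the top face of the orange pad at the near end of the orange lever; moves with the lever. The pad is 34 mm along x, 56 mm along y, 12 mm thick. It lies under one of the two windows, left or right by chance: about 12 mm below the guard's top face with the lever up and about 38 mm below it when fully down
- green_pad (a point): centre of the top face of the green pad of the other lever, same sizes, under the other window
- orange_lever (a joint): the orange lever of a two-lever fret press. 0 = fully up, 0.2 rad = fully down at its stop; starts between 0 and 0.03. Stiff hinge 130 mm farther from the robot than the pad (press frame +x), 95 mm above the bench; about 5 N on the pad moves it and it stays where it is left.
- green_lever (a joint): the green lever of a two-lever fret press. 0 = fully up, 0.2 rad = fully down at its stop; starts between 0 and 0.03. Stiff hinge 130 mm farther from the robot than the pad (press frame +x), 95 mm above the bench; about 5 N on the pad moves it and it stays where it is left.
- press: fixed grey press base plate (250 x 270 x 12 mm) that carries both levers, the guard and a guitar neck lying along its y axis 85 mm beyond the pads (top of the fretboard 56 mm high, reaching 255 mm to the right and 445 mm to the left). Origin on the bench under the midpoint of the two pads; axes parallel to the guard's
- glue: loose glue bottle with a red cap, 38 mm across and 85 mm tall, standing left of the guard; origin at the centre of its underside
- spool: loose grey wire spool, 52 mm across and 42 mm tall, standing in front of the guard, on the robot's side; origin at the centre of its underside
- cone: loose orange-and-white toy traffic cone, 36 mm square foot, 48 mm tall, standing right of the guard; origin at the centre of its underside

How it is judged:
By the outcome, as a careful person would: the job done as asked, in the order asked, and still so for the second after the job is handed in, with the robot touching nothing.
It also fails if it takes over 32 s, if anything falls off the work surface, if the arm or the gripper's body presses on something with over 40 N, if the wrist force passes 120 N, or if a joint passes its speed limit or range.

ROBOT

A 6-joint arm with a two-finger parallel gripper is mounted at the origin on the work surface. World frame = base frame: x ahead of the robot, y to its left, z up, the work surface at z = 0. Lengths are in m, angles in rad, forces in N, time in s.
With the tool pointing down it reaches from about 0.375 to 0.9 m from the base axis. Payload 3.1 kg.
Tool frame: the origin (TCP) lies between the finger pads; the fingertips stand 22 mm ahead of it and the grasp point (between the pads) lies 3 mm ahead of it; z points along the fingers, y is the line along which they close (so a half turn about z gives the same grasp; the last joint's range is limited). The gripper opens to 87 mm and grips with 3 to 60 N. Pads are 19 mm wide; open, the fingers measure 117 mm over their backs; the gripper's body (75 mm by 190 mm) begins 51 mm behind the grasp point.
Start: joints at [-1.383, 0.527, 1.433, -0, 1.181, -0.178], TCP at [0.224, -0.583, 0.245] pointing down, gripper open.
Joint ranges: [-3.08, 3.08], [-0.75, 2.2], [0.22, 2.44], [-1.43, 4.57], [0, 2.65], [-2.85, 2.85]. Speed limits (rad/s): [2.79, 2.79, 3.14, 3.14, 3.14, 3.14].

INTERFACE

Orientations are given as a unit quaternion [x, y, z, w].
In Python, from rig import get_obs, camera, get_calibration, hand_in, cut_out gives the robot as it stands.
- The arm moves only by the shell command python3 -m inch 'ROWS' [OPENING] [FORCE]. ROWS is JSON, one flat list of numbers, 6 for each row, row after row: the shift along the tool's x, y, z scaled (see below), then the turn, a rotation vector about the tool's x, y, z scaled (see below). A call has 1 to 20 rows; each row is the pose to reach, as a shift and turn from the pose commanded when the call began, along the tool's axes at that moment; what a row does not reach only later rows make up. The controller multiplies each number of a shift by 0.08 m and each number of a turn by 90 degrees. A row lasts 1/12 s, in which the tool goes at most 41.7 mm and 7.16 degrees, less where a joint would pass 70% of its speed; a pose out of reach is approached as far as the arm can. A call with a number of a shift or a turn outside -1 to 1 is refused whole. A call with a gripper value outside its range is refused whole. OPENING is the finger opening in mm, from 0 to 87, set as the call begins (- or left out, the last holds). The fingers move at their own pace and stop on an object; FORCE is the grip in N (left out, the last holds). Time passes only in rows, so rows that repeat a pose let the fingers close. It gives the time, the measured TCP pose, the force, the opening and the grip force at its end, in the units of the state.
- get_obs(): the state, without advancing time (a new reading comes with each control period).
- camera(name): name is "side" or "top" or "wrist"; returns the picture (384x512x3 uint8, red, green, blue); there is no depth.
- get_calibration(name): a dict with "vertical_fov" (degrees; the focal length in pixels is half the picture's height over the tangent of half this angle, whatever the lens; pixels are square), "cx", "cy" (the principal point, pixels), "D" ([k1, k2, p1, p2, k3] as OpenCV has them; the pictures are not rectified), "T" (4x4, takes a point from camera to world coordinates). Camera axes: x right, y down, z forward; pixel columns grow to the right and rows downward; lengths in m; the calibration is good to about 2 mm. A picture is of the moment at which its call begins: read the wrist's pose just before it. get_calibration takes no time and is no camera call; for the wrist camera it gives the pose at the moment of the call.
- hand_in(): hands the job in; it is judged then, once.
Trained networks look in the newest picture that a camera, given by its name, has taken for a name from the list of things; names that differ only in an ending like _2 or _b are one class to them, and where a whole thing is asked for, a point or a joint stands for the part that bears it (a point fixed in the world has none). Each returns a list of dicts, best first, with "conf" (0 to 1); they miss things now and then, are a little off and sometimes report something else, mostly with a low value. They report only what shows in the picture. A call takes as long as a camera call.
- cut_out(camera, thing): "region" (384x512 bool, what is visible of it) and "bbox" ([left, top, right, bottom] in pixels, round what is visible of it).
The state is a dict: "time": time; "q": joint angles; "joint_velocities": joint speeds; "joint_torque": joint torques, N m; "position": TCP position; "tool_rot": TCP orientation; "ft_force": force on the tool from outside, world axes, zero at the start; "moment": the same for the moment, N m; "grip_width": finger opening in m; "grip_force": force on a finger pad.
Only numpy, scipy, OpenCV 4.12 (cv2) and the standard library are available. Lean on these libraries where they do the work, as an engineer would, in place of code of your own. Each camera call takes 0.05 s, during which the arm holds its last target. There are 200 camera calls.

## Working session

There is one attempt and no reset: what is moved stays moved. The work goes in short steps, Python scripts to look and compute and a shell command to move; the robot and the scene stay as the last step left them, time stands still between calls to the robot, and variables do not carry over. Pictures are saved under pics/ and viewed, at most 10 in all, crops included, and the job is handed in when it is done.

```bash
mkdir -p pics; cat > h.py <<'E'
import numpy as np, cv2
from rig import *
def K(c):
    f=192/np.tan(np.radians(c["vertical_fov"])/2)
    return np.array([[f,0,c["cx"]],[0,f,c["cy"]],[0,0,1.]])
def ray(c,uv,z):
    p=cv2.undistortPoints(np.array(uv,float).reshape(-1,1,2),K(c),np.array(c["D"],float)).reshape(-1,2)
    T=np.array(c["T"]);d=np.c_[p,np.ones(len(p))]@T[:3,:3].T;o=T[:3,3]
    return o+d*((np.broadcast_to(z,len(p))-o[2])/d[:,2])[:,None]
def proj(c,P):
    T=np.linalg.inv(np.array(c["T"]));r,_=cv2.Rodrigues(T[:3,:3])
    return cv2.projectPoints(np.array(P,float).reshape(-1,1,3),r,T[:3,3],K(c),np.array(c["D"],float))[0].reshape(-1,2)
E
python3 - <<'E'
from h import *
o=get_obs();print(o["time"],o["position"],o["tool_rot"],o["ft_force"])
ims=[]
for n in ["top","side"]:
    im=camera(n)[:,:,::-1].copy();ims.append(im);c=get_calibration(n);print(n,np.round(np.array(c["T"]),3).tolist(),c["vertical_fov"])
    for t in ["guard","orange_pad","green_pad","glue","spool","cone"]:
        for r in cut_out(n,t)[:2]:
            ys,xs=np.nonzero(r["region"]);print(n,t,round(r["conf"],2),r["bbox"],xs.mean().round(1),ys.mean().round(1))
cv2.imwrite("pics/top.png",ims[0]);cv2.imwrite("pics/side.png",ims[1])
E
```

```text
0.0 [ 0.22403857 -0.58271959  0.24356857] [ 9.83227726e-01  1.82378834e-01 -2.12109327e-05 -1.09517940e-03] [-0.55082055  0.05608841  0.94045156]
top [[0.024, -0.998, 0.059, 0.519], [-0.999, -0.023, 0.026, 0.034], [-0.025, -0.06, -0.998, 0.806], [0.0, 0.0, 0.0, 1.0]] 57.95263199370428
top guard 0.86 [294.5, 193.6, 431.0, 277.3] 363.7 233.7
top orange_pad 0.56 [315.7, 171.7, 353.0, 249.7] 330.4 212.7
top green_pad 0.79 [364.0, 161.6, 406.1, 236.7] 382.8 203.2
top glue 0.7 [269.9, 253.3, 292.6, 272.4] 280.2 260.7
top spool 0.57 [357.6, 274.5, 387.1, 301.1] 374.2 289.1
top spool 0.32 [316.9, 171.0, 355.4, 249.6] 330.7 214.2
top cone 0.79 [422.0, 195.9, 443.1, 216.7] 431.8 206.3
side [[-0.993, -0.063, 0.103, 0.465], [-0.12, 0.486, -0.865, 0.949], [0.004, -0.872, -0.49, 0.603], [0.0, 0.0, 0.0, 1.0]] 42.92266514271265
side guard 0.93 [264.7, 125.7, 331.8, 215.4] 297.4 169.1
side guard 0.45 [333.2, 166.0, 350.7, 187.0] 342.5 177.0
side orange_pad 0.9 [241.6, 154.1, 307.1, 179.7] 272.0 167.4
side green_pad 0.97 [235.4, 136.8, 300.2, 162.5] 265.2 148.5
side glue 0.93 [310.3, 193.3, 329.6, 229.4] 320.7 213.0
side spool 0.83 [329.9, 164.9, 353.0, 188.9] 342.7 177.3
side cone 0.44 [265.6, 128.2, 331.5, 216.0] 297.9 169.0
side cone 0.35 [310.2, 192.3, 330.5, 228.2] 321.1 212.4
```

View pics/top.png

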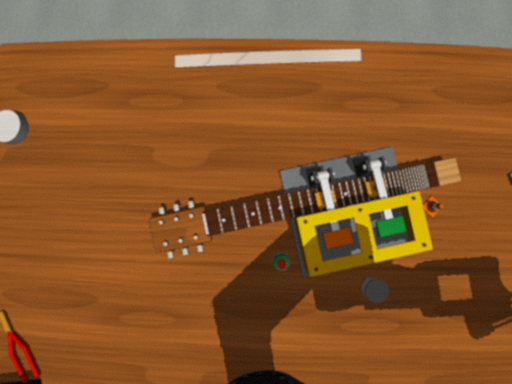

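View pics/side.png

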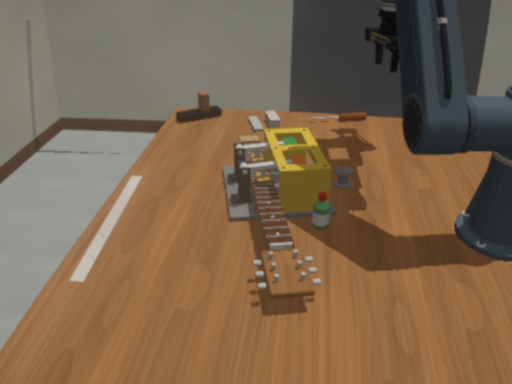

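The top view shows the orange pad in the left window at about (338,238) and the green pad in the right one at (391,226). The glue is at (281,261), the spool at (375,289) and the cone at (432,207). The side view confirms this layout. Next I'll fit the guard's top sheet to its yellow mask.

```bash
cat >> h.py <<'E'
def guardmask(c,x,y,a,z=.12,S=4):
    R=np.array([[np.cos(a),-np.sin(a)],[np.sin(a),np.cos(a)]])
    def poly(cx,cy,w,h):
        q=np.array([[sx,sy] for sx,sy in((-1,-1),(1,-1),(1,1),(-1,1))])*[w/2,h/2]+[cx,cy]
        q=q@R.T+[x,y];return (proj(c,np.c_[q,np.full(4,z)])*16+.5).astype(np.int32)
    m=np.zeros((384,512),np.uint8);cv2.fillPoly(m,[poly(0,0,.118,.25)],255,cv2.LINE_AA,4)
    for s in(1,-1): cv2.fillPoly(m,[poly(0,s*.055,.072,.08)],0,cv2.LINE_AA,4)
    return m/255.
def fitguard(c,im,x0):
    from scipy.optimize import minimize
    h=cv2.cvtColor(im,cv2.COLOR_BGR2HSV)
    y=((h[...,0]>20)&(h[...,0]<34)&(h[...,1]>150)&(h[...,2]>VMIN)).astype(float)
    r=min((minimize(lambda p:np.abs(guardmask(c,*p)-y).sum(),np.array(x0)+[0,0,d],method="Nelder-Mead",options=dict(initial_simplex=np.array(x0)+[0,0,d]+np.array([[0,0,0],[.02,0,0],[0,.02,0],[0,0,.1]]),xatol=1e-5)) for d in(-.1,.1)),key=lambda r:r.fun)
    return r.x,r.fun,y.sum()
VMIN=150
E
python3 - <<'E'
from h import *
im=cv2.imread("pics/top.png");c=get_calibration("top")
g=ray(c,[[363.7,234]],.12)[0];print(g)
x,f,n=fitguard(c,im,[g[0],g[1],.2]);print(x,f,n)
h=cv2.cvtColor(im,cv2.COLOR_BGR2HSV)
for nm,lo,hi in(("o",4,16),("g",45,80)):
    m=(h[...,0]>lo)&(h[...,0]<hi)&(h[...,1]>170);m[:215]=0;m[265:]=0;m[:,:318]=0;m[:,412:]=0
    k,l,s,ce=cv2.connectedComponentsWithStats(m.astype(np.uint8));i=1+s[1:,4].argmax()
    P=ray(c,[ce[i]],.107)[0];d=P[:2]-x[:2];a=x[2]
    print(nm,ce[i],s[i],P,"guard frame",d@[np.cos(a),np.sin(a)],d@[-np.sin(a),np.cos(a)])
o=get_obs();print(o["tool_rot"]);cw=get_calibration("wrist");print(np.round(np.array(cw["T"]),3).tolist(),cw["vertical_fov"])
from scipy.spatial.transform import Rotation as Ro
print(Ro.from_quat(o["tool_rot"]).as_matrix().round(3))
v=im.copy();e=cv2.Canny((guardmask(c,*x)*255).astype(np.uint8),100,200);v[e>0]=(255,0,255)
cv2.imwrite("pics/fit.png",cv2.resize(v[150:310,250:460],None,fx=3,fy=3,interpolation=cv2.INTER_NEAREST))
E
```

```text
[ 0.48807773 -0.15169795  0.12      ]
[ 0.48972492 -0.15548488  0.23793611] 1684.7176470588236 3238.0
o [337.40888889 237.92      ] [323 228  30  21 450] [ 0.47855926 -0.1024219   0.107     ] guard frame 0.001655723892517541 0.054199729945805665
g [390.90277778 226.25462963] [377 216  30  21 432] [ 0.50412312 -0.2102443   0.107     ] guard frame 0.0010858967971480802 -0.05661026768372283
[ 9.83224328e-01  1.82400436e-01 -1.51110843e-05  3.09210730e-05]
[[0.358, -0.901, -0.244, 0.291], [-0.934, -0.346, -0.095, -0.559], [0.001, 0.261, -0.965, 0.384], [0.0, 0.0, 0.0, 1.0]] 64.03156046915197
[[ 0.933  0.359 -0.   ]
 [ 0.359 -0.933 -0.   ]
 [-0.     0.    -1.   ]]
```

View pics/fit.png

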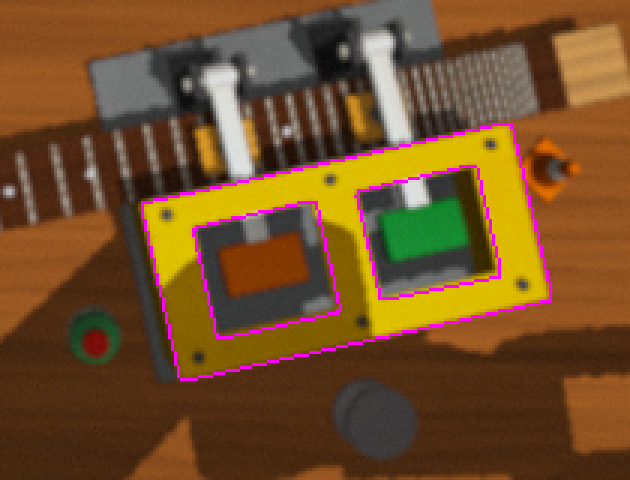

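The fitted outline sits on the guard's edges, with a yaw of 0.238 rad. The orange pad is at (0.479, -0.102), near the centre of the left window. I'll close the fingers, align the yaw and move over it at the current height.

```bash
python3 -m inch '[0.4,-0.34,0,0,0,0.04, 0.8,-0.68,0,0,0,0.082, 1,-0.87,0,0,0,0.082, 1,-0.87,0,0,0,0.082]' 0; python3 - <<'E'
from h import *
from scipy.spatial.transform import Rotation as Ro
o=get_obs();R=Ro.from_quat(o["tool_rot"]).as_matrix();d=np.array([.4786,-.1024,o["position"][2]])-o["position"];print(R.T@d/.08, np.arctan2(R[1,0],R[0,0]))
E
```

```text
time: 1.03
position: [0.2754, -0.4842, 0.2443]
tool_rot: [0.993, 0.121, 0.0, -0.003]
ft_force: [-0.9, 0.4, 0.3]
grip_width: 0.0679
grip_force: 0.0
[ 3.60775276 -4.02608632  0.02532639] 0.24159627637864736
```

```bash
python3 -m inch '[0.3,-0.33,0,0,0,0, 0.6,-0.67,0,0,0,0, 0.9,-1,0,0,0,0]' && python3 -m inch '[0.3,-0.33,0,0,0,0, 0.6,-0.67,0,0,0,0, 0.9,-1,0,0,0,0]' && python3 -m inch '[0.3,-0.33,0,0,0,0, 0.6,-0.67,0,0,0,0, 0.9,-1,0,0,0,0]' && python3 -m inch '[0.3,-0.33,0,0,0,0, 0.6,-0.67,0,0,0,0, 0.9,-1,0,0,0,0, 0.9,-1,0,0,0,0, 0.9,-1,0,0,0,0]'; cat > look.py <<'E'
import sys
from h import *
from scipy.spatial.transform import Rotation as Ro
n=sys.argv[1]
o=get_obs();R=Ro.from_quat(o["tool_rot"]).as_matrix();d=np.array([.4786,-.1024,o["position"][2]])-o["position"];print(o["time"],o["position"],"err units",R.T@d/.08, "tilt",R[:,2],"yaw",np.arctan2(R[1,0],R[0,0]))
c=get_calibration("wrist");im=camera("wrist")[:,:,::-1].copy();cv2.imwrite("pics/raw_%s.png"%n,im)
p=proj(c,[[*(o["position"]+.022*R[:,2])]]);print("tip px",p)
a=.238;A=np.array([[np.cos(a),-np.sin(a)],[np.sin(a),np.cos(a)]])
e=cv2.Canny((guardmask(c,.4897,-.1555,a)*255).astype(np.uint8),100,200);im[e>0]=(255,0,255)
cv2.imwrite("pics/%s.png"%n,im)
E
python3 look.py w1
```

```text
time: 1.28
position: [0.3253, -0.395, 0.2447]
tool_rot: [0.993, 0.118, 0.0, 0.001]
ft_force: [1.1, 0.3, 0.1]
grip_width: 0.0485
grip_force: 0.0
time: 1.53
position: [0.3768, -0.2998, 0.2449]
tool_rot: [0.993, 0.118, 0.0, 0.001]
ft_force: [-0.1, -0.5, -0.1]
grip_width: 0.0285
grip_force: 0.0
time: 1.78
position: [0.4282, -0.2049, 0.2449]
tool_rot: [0.993, 0.118, 0.0, 0.001]
ft_force: [0.7, -0.4, 0.7]
grip_width: 0.0081
grip_force: 0.0
time: 2.2
position: [0.4793, -0.11, 0.2448]
tool_rot: [0.993, 0.121, 0.0, 0.001]
ft_force: [-0.5, -0.3, -0.4]
grip_width: 0.0006
grip_force: 0.0
2.2 [ 0.47934243 -0.1099819   0.24476442] err units [ 0.01372037 -0.09423339 -0.00010227] tilt [ 8.47203603e-04 -9.96166737e-04 -9.99999145e-01] yaw 0.24219450084176358
tip px [[250.54089369 239.78818191]]
```

View pics/w1.png

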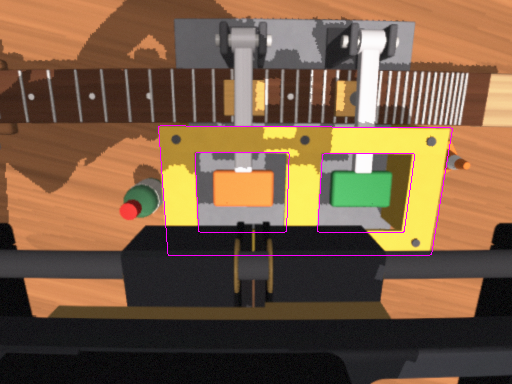

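The wrist view shows the orange pad at about (243,188) in the left window. The projected guard outline agrees with the picture to 1–2 px. I'll take the pad's position from this picture.

```bash
python3 - <<'E'
from h import *
from scipy.spatial.transform import Rotation as Ro
im=cv2.imread("pics/raw_w1.png");c=get_calibration("wrist");h=cv2.cvtColor(im,cv2.COLOR_BGR2HSV)
m=(h[...,0]>4)&(h[...,0]<17)&(h[...,1]>170)&(h[...,2]>120);m[:155]=0;m[222:]=0;m[:,:200]=0;m[:,285:]=0
k,l,s,ce=cv2.connectedComponentsWithStats(m.astype(np.uint8));i=1+s[1:,4].argmax();print(ce[i],s[i])
b=s[i];P=ray(c,[ce[i],[b[0],b[1]],[b[0]+b[2],b[1]+b[3]]],.106);print(P)
o=get_obs();R=Ro.from_quat(o["tool_rot"]).as_matrix();t=P[0]*1;print("err units",R.T@(t-o["position"])/.08)
a=.238;d=t[:2]-[.4897,-.1555];print(d@[np.cos(a),np.sin(a)],d@[-np.sin(a),np.cos(a)])
E
```

```text
[236.08406027 187.15781126] [ 213  170   60   36 1261]
[[ 0.47703109 -0.09696177  0.106     ]
 [ 0.48786209 -0.07268604  0.106     ]
 [ 0.46735936 -0.13512082  0.106     ]]
err units [ 0.02015193 -0.17833152  1.73311903]
0.0014891469403141 0.059874936385313104
```

```bash
python3 -m inch '[0.012,-0.095,0.3,0,0,0, 0.012,-0.095,0.6,0,0,0, 0.012,-0.095,0.95,0,0,0, 0.012,-0.095,0.95,0,0,0, 0.012,-0.095,0.95,0,0,0]'; python3 look.py w2
```

```text
time: 2.67
position: [0.4764, -0.1045, 0.1678]
tool_rot: [0.993, 0.118, -0.001, -0.001]
ft_force: [0.1, 0.3, 1.2]
grip_width: 0.0005
grip_force: 0.0
2.6667 [ 0.476415   -0.10450677  0.16778335] err units [ 3.27053051e-02 -1.92313509e-02 -5.55275143e-05] tilt [-0.00314864  0.00115703 -0.99999437] yaw 0.23561133362179773
tip px [[250.59766367 239.76342228]]
```

View pics/w2.png

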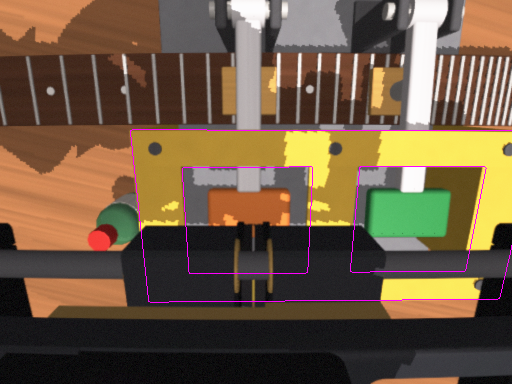

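The fingers are centred over the orange pad: the finger is at column 253 and the pad at about 249. They are well clear of the window edges, so I'll go down and watch the force.

```bash
python3 -m inch '[0.02,-0.01,0.15,0,0,0, 0.02,-0.01,0.3,0,0,0, 0.02,-0.01,0.45,0,0,0, 0.02,-0.01,0.52,0,0,0, 0.02,-0.01,0.58,0,0,0, 0.02,-0.01,0.64,0,0,0, 0.02,-0.01,0.64,0,0,0]'; python3 -m inch '[0,0,0.03,0,0,0, 0,0,0.06,0,0,0, 0,0,0.09,0,0,0, 0,0,0.09,0,0,0]'; python3 -m inch '[0,0,0.02,0,0,0, 0,0,0.04,0,0,0, 0,0,0.05,0,0,0, 0,0,0.05,0,0,0]'
```

```text
time: 3.3
position: [0.4797, -0.103, 0.1178]
tool_rot: [0.993, 0.118, 0.001, 0.001]
ft_force: [0.1, -1.0, 1.0]
grip_width: 0.0005
grip_force: 0.6
time: 3.63
position: [0.4799, -0.1028, 0.111]
tool_rot: [0.993, 0.119, 0.001, 0.001]
ft_force: [-1.8, -4.2, 9.7]
grip_width: 0.0005
grip_force: 4.8
time: 3.97
position: [0.48, -0.1029, 0.1103]
tool_rot: [0.993, 0.119, 0.002, 0.002]
ft_force: [-7.1, -2.7, 37.4]
grip_width: 0.0005
grip_force: 19.2
```

```bash
python3 -m inch '[0,0,0.015,0,0,0, 0,0,0.03,0,0,0, 0,0,0.03,0,0,0]'; python3 - <<'E'
from h import *
im=camera("wrist")[:,:,::-1];s=camera("side")[:,:,::-1]
a=cv2.resize(im[120:300,100:420],(800,450));b=cv2.resize(s[110:240,210:370],(800,650))
cv2.imwrite("pics/w3.png",a);cv2.imwrite("pics/s3.png",b[:600])
E
```

```text
time: 4.22
position: [0.48, -0.1029, 0.1099]
tool_rot: [0.993, 0.119, 0.002, 0.002]
ft_force: [-10.7, -1.6, 55.9]
grip_width: 0.0003
grip_force: 28.2
```

View pics/w3.png

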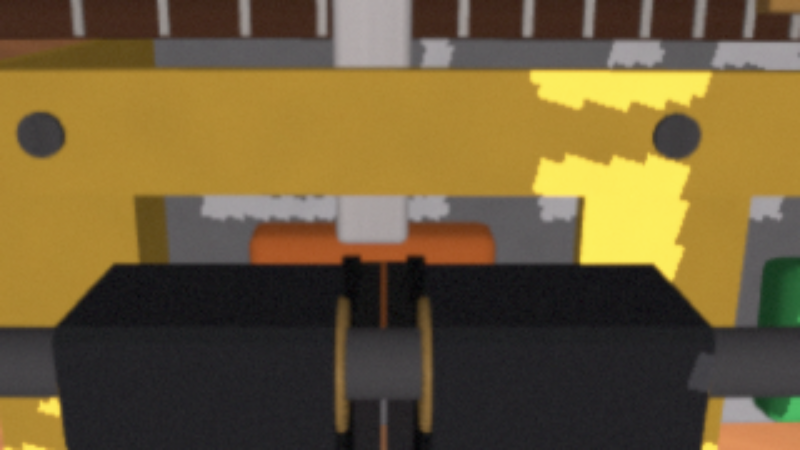

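View pics/s3.png

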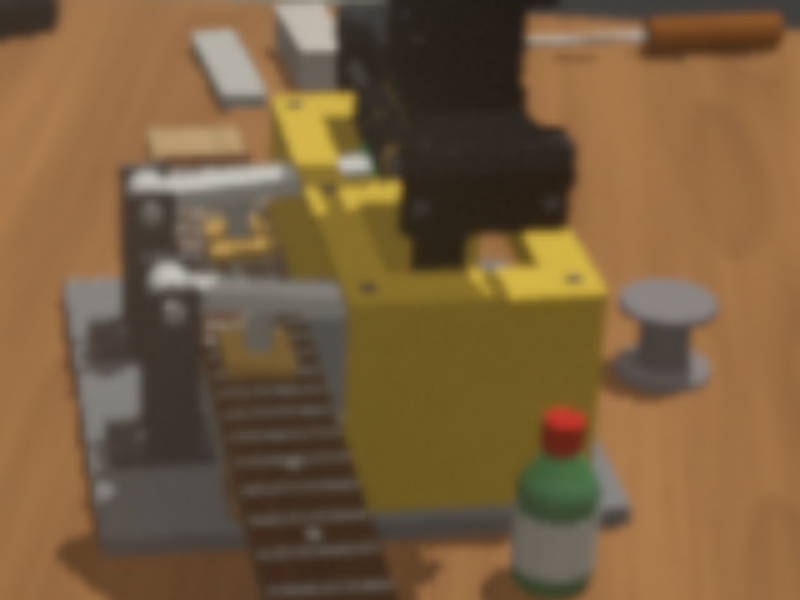

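The press head is now down on the neck at about (260,345) in the side crop, while the green lever's head is still up. The last 2.4 mm of commanded travel gave only 0.4 mm of motion, so the lever is on its stop. I'll draw back straight up and check.

```bash
python3 -m inch '[0,0,-0.05,0,0,0, 0,0,-0.15,0,0,0, 0,0,-0.4,0,0,0, 0,0,-0.7,0,0,0, 0,0,-1,0,0,0, 0,0,-1,0,0,0]'; python3 -m inch '[0,0,-0.4,0,0,0, 0,0,-0.7,0,0,0, 0,0,-0.7,0,0,0, 0,0,-0.7,0,0,0]'; python3 look.py w4; python3 - <<'E'
from h import *
a=.238;x=np.array([np.cos(a),np.sin(a)])
c=get_calibration("wrist");im=cv2.imread("pics/raw_w4.png");v=im.copy()
# model pads for lever angle t: top-face corners by rotation about hinge 130 mm beyond the pad, z .095
for cen,col in(([.4785,-.103],(255,0,255)),([.504,-.2102],(255,0,255))):
  for t,cl in((0,(255,255,0)),(.2,(255,0,255))):
    P=[]
    for sx,sy in((-1,-1),(1,-1),(1,1),(-1,1)):
        lx,lz=-.130+sx*.017,.013
        X=lx*np.cos(t)+lz*np.sin(t)*0-0*t; X=lx*np.cos(t)-lz*np.sin(t)*-1*-1; 
        Z=.095+lz*np.cos(t)+lx*np.sin(t)
        P.append([*(np.array(cen)+x*(.130+X)+sy*.028*np.array([-x[1],x[0]])),Z])
    cv2.polylines(v,[(proj(c,P)*16).astype(np.int32)],True,cl,1,cv2.LINE_AA,4)
cv2.imwrite("pics/w4b.png",cv2.resize(v[130:280,150:450],(800,400),interpolation=cv2.INTER_CUBIC))
cv2.imwrite("pics/s4.png",cv2.resize(camera("side")[110:230,220:370,::-1],(750,600)))
E
```

```text
time: 4.82
position: [0.4808, -0.1021, 0.1868]
tool_rot: [0.993, 0.119, 0.003, 0.001]
ft_force: [0.2, -0.6, -0.2]
grip_width: 0.0007
grip_force: 0.0
time: 5.15
position: [0.479, -0.1016, 0.2398]
tool_rot: [0.993, 0.119, 0.001, -0.0]
ft_force: [-0.6, 0.9, -0.9]
grip_width: 0.0008
grip_force: 0.0
5.15 [ 0.47903213 -0.10161583  0.23976648] err units [-7.56196440e-03  8.25081894e-03 -8.97654054e-06] tilt [ 9.78201848e-04  3.76716721e-04 -9.99999451e-01] yaw 0.23819698392788308
tip px [[250.50795706 239.79733625]]
```

View pics/w4b.png

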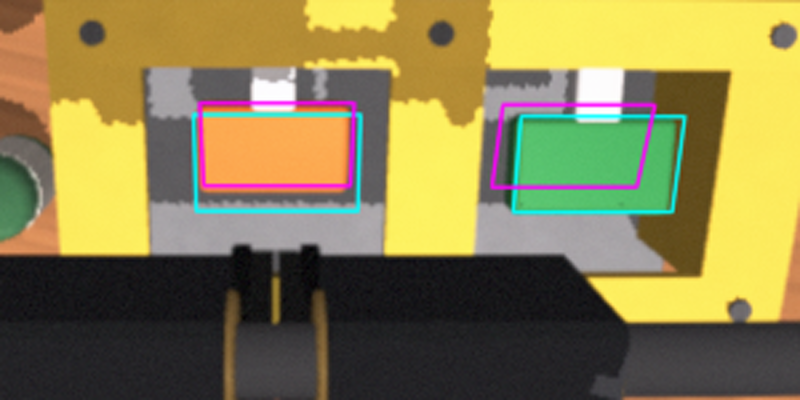

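View pics/s4.png

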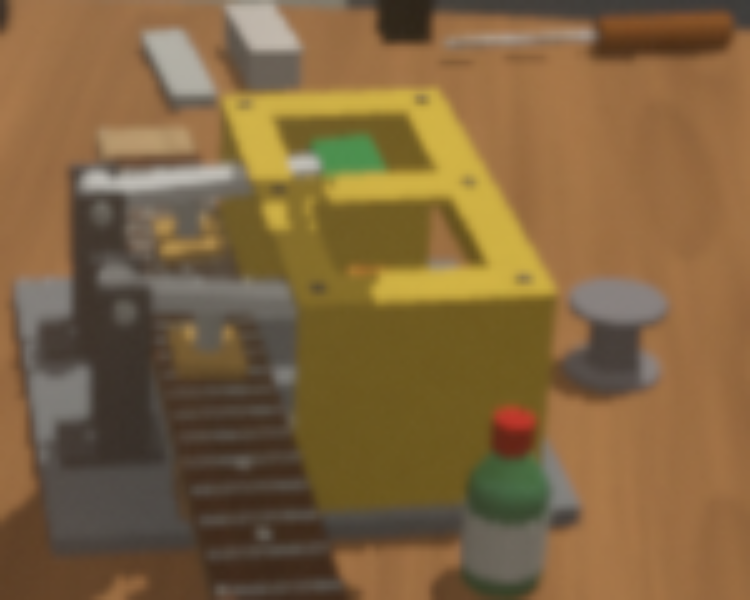

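The orange pad matches the model outline for fully down (0.2 rad) and the green pad matches the one for fully up. The glue and spool are undisturbed, and the fingers are clear above the guard, so I'm handing in.

```bash
python3 -c "from rig import hand_in; print(hand_in())"
```

```text
the job is handed in; nothing more can be done
None
```

The orange lever is pressed down to its stop and left down, the green lever is still up, the fingers went in and out clear of the guard, and the arm was clear above it when I handed in at about 5 s; no loose object was touched, though I did not re-image the cone at the end.

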